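Tare the weighing basket

TASK

Unhook the empty steel basket from its stand, lifting it past the upturned tips before drawing it away, set it gently in the middle of the scale's pan and let go. Then press the scale's wide tare key just until it clicks, no further, and release it. Do not press the small round key, and leave everything else on the bench where it is.

Things in the scene. Friction and masses are not known exactly. Their poses are not given: they have to be found in the camera images.
- basket: Open rectangular steel tray 100 (x) x 120 (y) x 30 mm high, wall 3 mm, with a rigid arched bail: two uprights 8 mm thick at y = +-62 mm carrying an 8 mm round bar along y at 120 mm height. 0.18 kg or somewhat more or less. Origin at the centre of its underside, z up. It starts hanging from the stand by its bar, its axes parallel to the stand's.
- basket_grip (a point): Centre of the bail bar, 120 mm above the basket's underside: a wooden sleeve 16 mm thick and 50 mm long (along the basket's y) round the bar, the place to grip, from above, closing along the basket's x. The sleeve hangs between the two prongs. The basket can swing about the bar.
- hook_stand: Fixed steel stand on a dark plate 160 x 130 x 12 mm. Origin on the bench under its 16 mm post (181 mm high, the plate reaching from x = -130 to +30 mm). From the top of the post a cross bar and two parallel 8 mm prongs at y = +-40 mm run along the stand's -x, roughly towards the robot; each dips to a trough at x = -90 mm (where the bail bar lies, bar centre at 175 mm height) and turns up to a tip at x = -117 mm.
- hook_tip (a point): Top of the upturned tips (210 mm high), midway between the two prongs; axes as the stand's. The bail bar must be raised at least 40 mm from its rest to pass over the tips in the stand's -x; above about 75 mm of lift the tray's rim comes up against the prongs from below until the tray has been drawn out some 90 mm.
- scale: Fixed bench scale: white case 245 (x) x 190 (y) mm, top 40 mm high; its case reaches from x = -165 to +80 mm. Square steel pan 150 x 150 mm. Origin on the bench under the pan's centre; its -x side, the keypad, faces roughly towards the robot. Keypad: display at its +y half, keys at its -y half.
- pan (a point): Centre of the pan's flat top, 50 mm above the bench; axes as the scale's.
- tare_key (a joint): Travel of the wide tare key in m: 0 up, 0.0075 hard stop. A tactile dome: the force rises to about 5 N at 1.7 mm, drops to about 2.8 N at 4.3 mm (the click; it registers from 3 mm on), then rises again: 4 N at 5.4 mm, 8 N at 6.4 mm. It must not go beyond 6.5 mm. It springs back up.
- tare_key_top (a point): Centre of the tare key's top face, a grey rounded rectangle 28 (x) x 46 (y) mm, 49 mm above the bench when up, 9 mm proud of the case, 122 mm in front (scale -x) and 30 mm to -y of the pan's centre. It is pressed straight down.
- power_key (a joint): Travel of the small round key, in m: 0 up, 0.004 down. To be left alone.
- power_key_top (a point): Centre of the top of the small round key (16 mm across, 45 mm above the bench), 48 mm to -y of the tare key.
- file: Hand file, 190 mm long along x (wooden handle to -x), 22 mm thick, lying between the stand and the scale. Origin under its middle. Bystander.
- dividers: Steel dividers, 155 mm long along x, 12 mm high, lying near the robot. Bystander.
- phone: Black phone 150 x 73 x 9 mm, lying. Bystander.
- beaker: Glass beaker, 56 mm across, 85 mm high, standing beyond the file. Bystander.
- hammer: Hammer, 200 mm long, lying. Bystander.
- jar: Glass jar, 60 mm across, 80 mm high, at the back. Bystander.
Not all that is in view belongs to the job. What is shaped like the basket but blue or pink is not meant.

How it is judged:
On the way, in this order (a step that is already met when the one before it is completed fails the run):
1. the bail bar is lifted past the hook's tips, still above the prongs (z of basket_grip in the frame of hook_tip above 0.003 m and x of basket_grip in the frame of hook_tip above -0.02 m), for 0.02 s.
2. the basket stands in the middle of the pan, let go (horizontal distance between basket and pan below 0.025 m and z of basket in the frame of pan between -0.004 and 0.004 m and angle between basket's own z axis and vertical below 0.06 rad and contact force between basket and the fingers below 0.1 N and linear speed of basket below 0.02 m/s), for 0.2 s.
3. the tare key is pressed past its click while the basket stands on the pan (value of joint tare_key above 0.003 m and horizontal distance between basket and pan below 0.025 m and z of basket in the frame of pan between -0.004 and 0.004 m and angle between basket's own z axis and vertical below 0.06 rad), for 0.02 s.
At the end, for the whole second after the job is handed in: The basket stands upright (within 0.06 rad) and at rest on the scale's pan, its centre within 25 mm of the pan's centre and its underside within 4 mm of the pan's top; both keys are up again (less than 1 mm down) (horizontal distance between basket and pan below 0.025 m and z of basket in the frame of pan between -0.004 and 0.004 m and angle between basket's own z axis and vertical below 0.06 rad and linear speed of basket below 0.02 m/s and value of joint each of tare_key, power_key below 0.001 m); the robot touches nothing.
It fails at once if the tare key is pressed far beyond its click (more than 6.5 mm) (value of joint tare_key above 0.0065 m).
It fails at once if the small round key is pressed (more than 2 mm) (value of joint power_key above 0.002 m).
It fails at once if the basket is let go more than 10 mm above the pan (horizontal distance between basket and pan below 0.08 m and z of basket in the frame of pan above 0.01 m and contact force between basket and the fingers below 0.05 N and contact force between basket and scale below 0.05 N).
It fails at once if the basket is rammed on the scale (over 30 N) (contact force between basket and scale above 30 N).
It fails at once if a bystander is moved more than 30 mm (distance of any of file, dividers, phone, beaker, hammer, jar from where it was at the start of the episode above 0.03 m).
It also fails if it takes over 64 s, if anything falls off the work surface, if the arm or the gripper's body presses on something with over 40 N, if the wrist force passes 120 N, or if a joint passes its speed limit or range.

ROBOT

A 6-joint arm with a two-finger parallel gripper is mounted at the origin on the work surface. World frame = base frame: x ahead of the robot, y to its left, z up, the work surface at z = 0. Lengths are in m, angles in rad, forces in N, time in s.
With the tool pointing down it reaches from about 0.425 to 0.95 m from the base axis. Payload 3.5 kg.
Tool frame: the origin (TCP) lies midway between the tips of the shut fingers; the grasp point (between the pads) lies 19 mm behind it; x points along the fingers, y is the direction in which the jaws open and shut, and the axes are right-handed (so a half turn about x gives the same grasp; the last joint's range is limited). The gripper opens to 85 mm and grips with 20 to 120 N. Pads are 22 mm wide; open, the fingers measure 114 mm over their backs; the gripper's body (76 mm by 85 mm) begins 54 mm behind the grasp point. The pads swing forward as they close: fully open they stand 13 mm farther back than shut.
Start: joints at [-1.358, 0.286, 1.577, -0, 1.279, -0.15], TCP at [0.24, -0.631, 0.231] pointing down, gripper open.
Joint ranges: [-2.77, 2.77], [-0.9, 2.22], [0.21, 2.48], [-1.53, 4.67], [0.24, 2.81], [-2.84, 2.84]. Speed limits (rad/s): [2.79, 2.79, 3.14, 3.14, 3.14, 3.14].

INTERFACE

Orientations are given as a unit quaternion [x, y, z, w].
In Python, from plant import sensors, optics, ctrl gives the robot as it stands.
- The arm moves only by the tool arm_command, never from a script. Its argument "increments" is a list that holds one entry, the list of rows, each a list of 4 numbers: the shift along the tool's x, y, z in cm, then the turn about the tool's x in rad. A call has 1 to 20 rows; each row shifts and turns the commanded pose from where the row before left it, along the tool's axes as they then stand; what a row does not reach is not made up. A row lasts 1/8 s, in which the tool goes at most 62.5 mm and 10.7 degrees, less where a joint would pass 70% of its speed; a pose out of reach is approached as far as the arm can. A call with a gripper value outside its range is refused whole. "grip" is the finger opening in cm, from 0 to 8.54, set as the call begins (left out, the last holds). The fingers move at their own pace and stop on an object; "grip_force" is the grip in N (left out, the last holds). Time passes only in rows, so rows that do not move let the fingers close. It gives the time, the measured TCP pose, the force and the opening at its end, in the units of the state.
- sensors.get_state(): the state, without advancing time (a new reading comes with each control period).
- optics.read_camera(name): name is "scene" or "top" or "wrist"; returns the picture (384x512x3 uint8, blue, green, red); there is no depth.
- optics.camera_model(name): a dict with "camera_matrix" (3x3 intrinsics, pixels), "world_from_camera" (4x4, takes a point from camera to world coordinates); the wrist camera has in their place "mount" (4x4, takes a point from camera to tool coordinates, whose origin is the TCP and whose axes are the tool frame's). Camera axes: x right, y up, looking along -z (the intrinsics and any distortion apply to the point x, -y, -z); pixel columns grow to the right and rows downward; lengths in m; the calibration is good to about 2 mm. A picture is of the moment at which its call begins: read the wrist's pose just before it. camera_model takes no time and is no camera call.
- ctrl.sign_off(): hands the job in, once; it reports no verdict.
Trained networks look in the newest picture that a camera, given by its name, has taken for a name from the list of things; names that differ only in an ending like _2 or _b are one class to them, and where a whole thing is asked for, a point or a joint stands for the part that bears it (a point fixed in the world has none). Each returns a list of dicts, best first, with "conf" (0 to 1); they miss things now and then, are a little off and sometimes report something else, mostly with a low value. They report only what shows in the picture. A call takes as long as a camera call. They do not tell look-alikes from the thing itself.
- optics.boxes_of(camera, query): "at" ([row, column] in pixels, amid what is visible of it).
- optics.place_of(camera, query): "at" ([row, column] in pixels: a listed point, or the origin of a listed thing).
The state is a dict: "time": time; "qpos": joint angles; "dq": joint speeds; "joint_efforts": joint torques, N m; "eef_pos": TCP position; "tcp_rot": TCP orientation; "contact_force": force on the tool from outside, world axes, zero at the start; "wrist_torque": the same for the moment, N m; "opening": opening from 0.0 (shut) to 1.0 (fully open).
Only numpy, scipy, OpenCV 4.12 (cv2) and the standard library are available. Lean on these libraries where they do the work, as an engineer would, in place of code of your own. Each camera call takes 0.05 s, during which the arm holds its last target.

## Working session

There is one attempt and no reset: what is moved stays moved. The work goes in short steps, Python scripts to look and compute and a tool call to move; the robot and the scene stay as the last step left them, time stands still between calls to the robot, and variables do not carry over. Pictures are saved under pics/ and viewed, and the job is handed in when it is done.

Besides the shell and the picture viewer there is one more tool, called after "Call:" in YAML: its name, and indented under it one key for each argument. arm_command: Moves the arm, as the interface text tells. Its arguments: {"type":"object","properties":{"increments":{"type":"array","items":{"type":"array","items":{"type":"array","items":{"type":"number"}}}},"grip":{"type":"number"},"grip_force":{"type":"number"}},"required":["increments"]}

```bash
mkdir -p pics; ls; python3 - <<'E'
from plant import sensors, optics, ctrl
import cv2, json
s=sensors.get_state(); print(s)
for n in ("scene","top","wrist"):
    im=optics.read_camera(n); cv2.imwrite(f"pics/{n}0.png",im)
    m=optics.camera_model(n); print(n,{k:(v.tolist() if hasattr(v,'tolist') else v) for k,v in m.items()})
E
```

```text
pics
{'time': 0.0, 'qpos': array([-1.35798654e+00,  2.87170057e-01,  1.57818498e+00, -3.06873851e-05,
        1.27858232e+00, -1.49996333e-01]), 'dq': array([ 0.00215373,  0.00050463,  0.00090895,  0.00044376, -0.00098485,
        0.00052036]), 'joint_efforts': array([-1.14526483e-03, -4.05981266e+01, -2.92628396e+01, -2.52495256e-04,
        5.80523410e-03, -6.43349480e-06]), 'eef_pos': array([ 0.23943956, -0.63040226,  0.22993992]), 'tcp_rot': array([-0.69546679, -0.12840023,  0.69553961, -0.12674374]), 'contact_force': array([ 0.5678903 ,  0.2419872 , -0.66707848]), 'wrist_torque': array([ 0.00186885,  0.01494185, -0.02506681]), 'opening': 0.9999519778519413}
scene {'camera_matrix': [[376.3420844811782, 0.0, 255.6515508317439], [0.0, 376.3420844811782, 192.75106172530087], [0.0, 0.0, 1.0]], 'world_from_camera': [[0.8816660443654182, -0.3149786270775286, 0.3513594323444188, 1.0942309025677812], [0.4718228223734012, 0.5994100537184818, -0.646599421426284, -1.133895689342046], [-0.006943378186088035, 0.7358641532141393, 0.6770935958298551, 1.1847860947049476], [0.0, 0.0, 0.0, 1.0]]}

[... 177 characters left out ...]
 0.9865021920729985, -0.16336763126154305, 0.34115227087652406], [-0.9999273539008756, -0.010259392344664223, 0.006327068002758968, -0.15788552292529545], [0.00456561382858602, 0.16342634397148845, 0.9865449737677858, 1.3579819346935318], [0.0, 0.0, 0.0, 1.0]]}
wrist {'camera_matrix': [[326.6731439619566, 0.0, 255.46253830403134], [0.0, 326.6731439619566, 189.7186923068162], [0.0, 0.0, 1.0]], 'mount': [[-0.00042849498397863216, 0.2693972518115348, -0.9630290427128555, -0.14283185272960358], [0.9999998436895032, 0.0004613398864833185, -0.0003158899741733722, -0.001052693574104202], [0.00035918381832823727, -0.9630290275385778, -0.2693974073837442, -0.07068326581289676], [0.0, 0.0, 0.0, 1.0]]}
```

View pics/scene0.png

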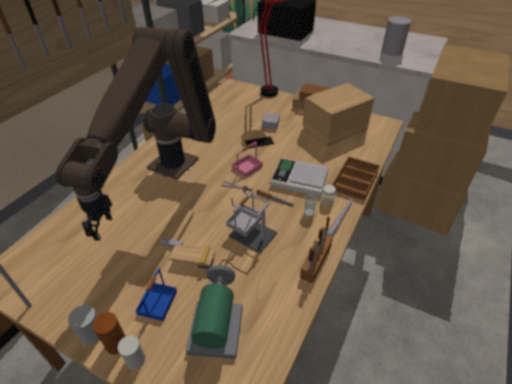

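View pics/top0.png

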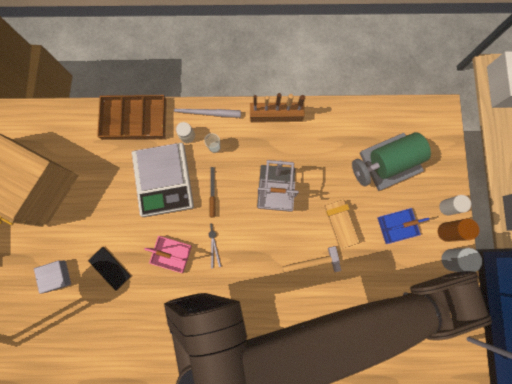

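View pics/wrist0.png

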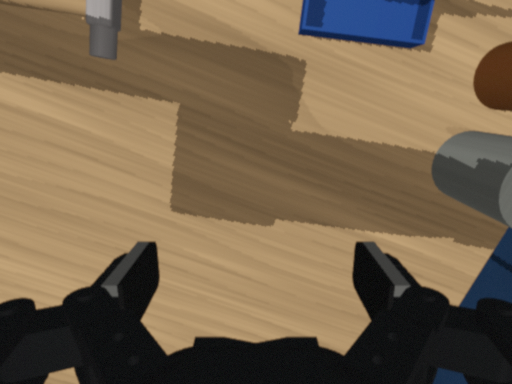

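```bash
python3 - <<'E'
from plant import optics
for n in ("scene","top"):
    for q in ("basket","basket_grip","hook_stand","hook_tip","scale","pan","tare_key_top","power_key_top"):
        print(n,q,[([round(x) if abs(x)>1 else x for x in d['at']],round(d['conf'],2)) for d in optics.place_of(n,q)][:4])
E
```

```text
scene basket [([301, 160], 0.65), ([222, 246], 0.6), ([166, 247], 0.59)]
scene basket_grip [([146, 243], 0.82), ([200, 246], 0.78), ([283, 152], 0.7)]
scene hook_stand [([243, 266], 0.94)]
scene hook_tip [([188, 235], 0.83)]
scene scale [([182, 308], 0.68)]
scene pan [([172, 311], 0.96)]
scene tare_key_top []
scene power_key_top []
top basket [([198, 275], 0.93), ([254, 170], 0.64), ([225, 395], 0.6)]
top basket_grip [([225, 409], 0.96), ([254, 162], 0.91), ([190, 278], 0.56)]
top hook_stand [([174, 277], 0.8)]
top hook_tip [([195, 278], 0.96)]
top scale [([170, 161], 0.8), ([269, 112], 0.28)]
top pan [([166, 160], 0.9)]
top tare_key_top [([197, 170], 0.41)]
top power_key_top [([144, 212], 0.48)]
```

Basket candidates in the top image (row, col): steel one on the stand (190,278), pink (254,170), blue (225,400). Only the grey one hanging on the stand fits the description. I'll check it in a close crop.

```bash
cat > h.py <<'E'
import numpy as np, cv2
from plant import sensors, optics, ctrl
from scipy.spatial.transform import Rotation as R
def model(n, st=None):
    m=optics.camera_model(n); K=np.array(m['camera_matrix'])
    if n=='wrist':
        T=np.eye(4);T[:3,:3]=R.from_quat(st['tcp_rot']).as_matrix();T[:3,3]=st['eef_pos']
        W=T@np.array(m['mount'])
    else: W=np.array(m['world_from_camera'])
    return K,W
def px2w(KW,row,col,z):
    K,W=KW; d=np.linalg.inv(K)@[col,row,1]; d=W[:3,:3]@(d*[1,-1,-1]); o=W[:3,3]
    return o+d*(z-o[2])/d[2]
def w2px(KW,p):
    K,W=KW; p=np.atleast_2d(p); c=(p-W[:3,3])@W[:3,:3]; c=c*[1,-1,-1]; u=c@K.T
    return (u[:,:2]/u[:,2:])[:,::-1]
E
python3 - <<'E'
from h import *
t=model('top'); s=model('scene')
print('top tip',px2w(t,195,278,.21),'grip',px2w(t,190,278,.175),'pan',px2w(t,166,160,.05),'tare',px2w(t,197,170,.049),'stand',px2w(t,174,277,0.0))
print('scene tip',px2w(s,188,235,.21),'grip',px2w(s,200,246,.175),'pan',px2w(s,172,311,.05))
im=cv2.imread('pics/top0.png')
a=cv2.resize(im[145:220,245:310],None,fx=8,fy=8,interpolation=cv2.INTER_CUBIC)
b=cv2.resize(im[135:225,120:220],None,fx=6.6,fy=6.6,interpolation=cv2.INTER_CUBIC)
cv2.imwrite('pics/c1.png',a); cv2.imwrite('pics/c2.png',b)
E
```

```text
top tip [ 0.52511087 -0.22994296  0.21      ] grip [ 0.54696675 -0.23246904  0.175     ] pan [0.66031102 0.180491   0.05      ] tare [0.54773037 0.1419373  0.049     ] stand [ 0.63769289 -0.24101231  0.        ]
scene tip [ 0.50459349 -0.21628502  0.21      ] grip [ 0.55666846 -0.2236663   0.175     ] pan [0.66871592 0.19935581 0.05      ]
```

View pics/c1.png

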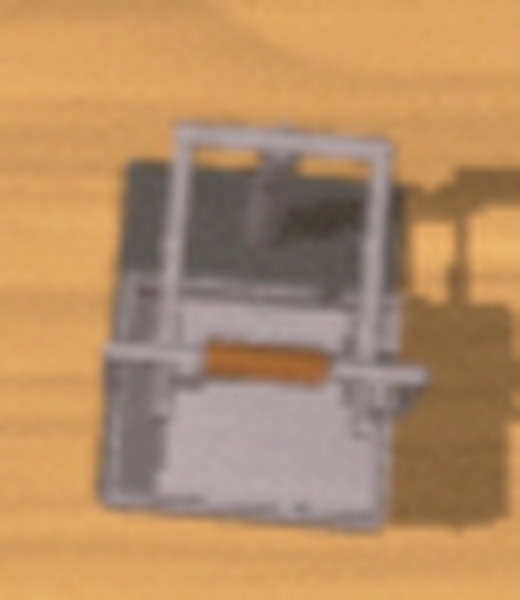

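View pics/c2.png

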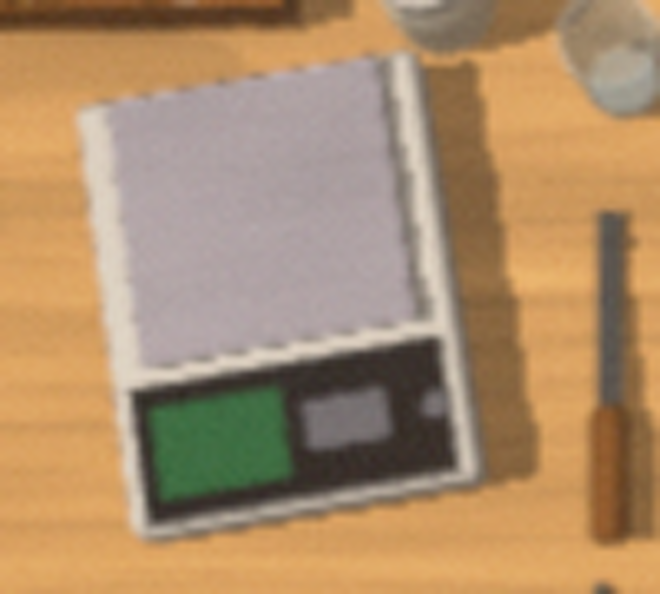

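The crop shows the grey steel basket on the prongs, with its wooden sleeve at about (190.2, 278.2). In the scale crop the pan, the wide grey tare key and the small round key to its right are all clear. Next: exact poses.

```bash
python3 - <<'E'
from h import *
t=model('top')
c1=lambda x,y:(145+y/8-.44,245+x/8-.44)
c2=lambda x,y:(135+y/6.6-.42,120+x/6.6-.42)
f=lambda c,x,y,z:px2w(t,*c(x,y),z)
e1=f(c1,105,350,.175);e2=f(c1,425,375,.175);g=f(c1,266,362,.177)
d=e1-e2; print('bar mid',(e1+e2)/2,'len',np.linalg.norm(d),'yaw',np.arctan2(-d[0],d[1]),'sleeve',g)
p1=f(c1,182,130,.178);p2=f(c1,385,148,.178);d=p1-p2;print('cross',(p1+p2)/2,np.linalg.norm(d),np.arctan2(-d[0],d[1]))
C=np.array([f(c2,*p,.05) for p in((108,110),(378,65),(418,318),(145,365))])
print('pan',C.mean(0)); 
for a,b in((0,1),(3,2)): d=C[a]-C[b]; print(np.linalg.norm(d),np.arctan2(-d[0],d[1]))
for a,b in((3,0),(2,1)): d=C[b]-C[a]; print(np.linalg.norm(d),np.arctan2(d[1],d[0]))
k=f(c2,347,418,.049); print('tare',k,'power',f(c2,433,403,.045))
for yaw in(.15,.17,.18,.2):
    r=R.from_euler('z',yaw).as_matrix(); print(yaw,'pan from tare',k+r@[.122,.03,.001])
st=sensors.get_state(); print(R.from_quat(st['tcp_rot']).as_matrix().round(3))
E
```

```text
bar mid [ 0.54739503 -0.23143791  0.175     ] len 0.12869424374175886 yaw -0.08954000992371909 sleeve [ 0.54724287 -0.23174665  0.177     ]
cross [ 0.6386964  -0.24061138  0.178     ] 0.08252262883020588 -0.10095685334775695
pan [0.65699663 0.18279194 0.05      ]
0.1486019661958461 0.16235909235166004
0.1478161253509026 0.1643919139559312
0.1439193757633324 0.1796540742521935
0.14360746420021195 0.17421678072089514
tare [0.54438397 0.1342408  0.049     ] power [0.55268232 0.08915858 0.045     ]
0.15 pan from tare [0.6605309  0.18213539 0.05      ]
0.17 pan from tare [0.65954984 0.18444859 0.05      ]
0.18 pan from tare [0.65904202 0.18559772 0.05      ]
0.2 pan from tare [0.65799201 0.18788046 0.05      ]
[[ 0.     0.355 -0.935]
 [-0.    -0.935 -0.355]
 [-1.     0.    -0.   ]]
```

Call:
arm_command:
  increments:
    - [[-0.7,-2.63,-4.29,0],[-0.7,-2.63,-4.29,0],[-0.7,-2.63,-4.29,0],[-0.7,-2.63,-4.29,0],[-0.7,-2.63,-4.29,0],[-0.7,-2.63,-4.29,0],[-0.7,-2.63,-4.29,0],[-0.7,-2.63,-4.29,0],[-0.7,-2.63,-4.29,0],[-0.7,-2.63,-4.29,0],[0,0,0,-0.139],[0,0,0,-0.139],[0,0,0,-0.139],[0,0,0,-0.139],[0,0,0,-0.139],[0,0,0,-0.139],[0,0,0,-0.139],[0,0,0,-0.139],[0,0,0,0],[0,0,0,0]]
  grip: 8.5

```text
time: 3.45
eef_pos: [0.5473, -0.2329, 0.3014]
tcp_rot: [0.524, 0.475, -0.524, 0.475]
contact_force: [0.4, -0.2, -0.2]
opening: 0.993
```

```bash
cat >> h.py <<'E'
def pose():
    s=sensors.get_state(); M=R.from_quat(s['tcp_rot']).as_matrix(); return s,M,np.arctan2(M[1,1],M[0,1])
E
python3 - <<'E'
from h import *
s,M,y=pose(); im=optics.read_camera('wrist'); cv2.imwrite('pics/w1.png',im)
print(s['time'],s['eef_pos'],y,M[:,0],s['contact_force'])
d=M.T@(np.array([.547,-.232,.156])-s['eef_pos'])*100; print('tool delta cm',d)
print(w2px(model('wrist',s),[[.547,-.232,.175]]))
E
```

```text
3.45 [ 0.54730095 -0.23289993  0.30136856] -0.09796724473962135 [ 5.79771597e-05 -8.63631300e-06 -9.99999998e-01] [ 0.38343582 -0.18240395 -0.16230429]
tool delta cm [14.53685303 -0.0396039  -0.08666043]
[[182.89657861 252.92968827]]
```

View pics/w1.png

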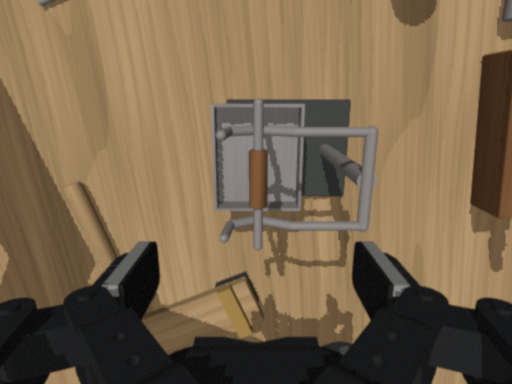

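The wrist view shows the sleeve centred at about (179, 259). The bar runs vertical in the picture, so the yaw matches.

```bash
python3 - <<'E'
from h import *
s,M,y=pose(); w=model('wrist',s)
g=px2w(w,179,258.7,.177);print('sleeve',g)
m=(px2w(w,100,258.5,.175)+px2w(w,248,258,.175))/2;print('bar mid',m, px2w(w,100,258.5,.175)-px2w(w,248,258,.175))
tp=(px2w(w,132,223,.21)+px2w(w,235,224,.21))/2;print('tips',tp)
print('delta',M.T@(np.array([*g[:2],.156])-s['eef_pos'])*100)
t=model('top');print(w2px(t,[g]))
# triangulate
def ray(KW,r,c):
    a=px2w(KW,r,c,0);o=KW[1][:3,3];return o,(a-o)/np.linalg.norm(a-o)
def tri(rs):
    A=0;b=0
    for o,d in rs:
        P=np.eye(3)-np.outer(d,d);A=A+P;b=b+P@o
    return np.linalg.solve(A,b)
print('tri',tri([ray(w,179,258.7),ray(t,189.8,277.8)]))
E
```

```text
sleeve [ 0.55224815 -0.22860511  0.177     ]
bar mid [ 0.55185884 -0.22874326  0.175     ] [0.01269969 0.12795461 0.        ]
tips [ 0.52621408 -0.2230968   0.21      ]
delta [14.53730095  0.44842144 -0.47665265]
[[188.28206189 276.79893744]]
tri [ 0.5515395  -0.23352404  0.15508272]
```

Call:
arm_command:
  increments:
    - [[1.5,0.1,-0.1,0],[2,0.1,-0.1,0],[2,0.1,-0.1,0],[1.5,0,0,0],[0,0,0,0],[0,0,0,0]]

```text
time: 4.25
eef_pos: [0.5509, -0.2305, 0.2319]
tcp_rot: [0.524, 0.475, -0.523, 0.476]
contact_force: [-0.3, 0.7, 0.8]
opening: 0.994
```

```bash
python3 - <<'E'
from h import *
s,M,y=pose(); im=optics.read_camera('wrist'); cv2.imwrite('pics/w2.png',im)
print(s['time'],s['eef_pos'],y)
E
```

```text
4.25 [ 0.55092284 -0.23046534  0.23189173] -0.09605798015480647
```

View pics/w2.png

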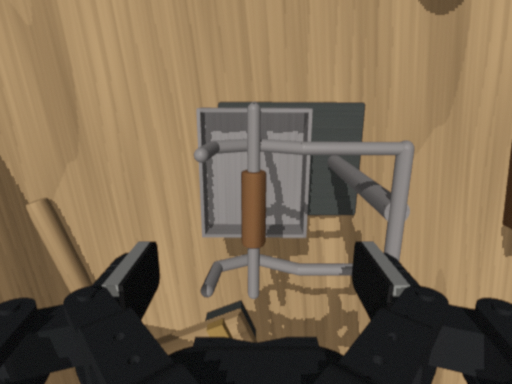

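The sleeve centre is at about (209, 254), midway between the fingers (columns 145 to 365).

```bash
python3 - <<'E'
from h import *
s,M,y=pose(); w=model('wrist',s)
g=px2w(w,209,254,.176);print('sleeve',g)
print('delta',M.T@(np.array([*g[:2],.1565])-s['eef_pos'])*100)
tp=(px2w(w,154,202,.21)+px2w(w,290,208,.21))/2;print('tips',tp)
E
```

```text
sleeve [ 0.55210951 -0.22913443  0.176     ]
delta [ 7.58675464  0.07484594 -0.15853506]
tips [ 0.52604041 -0.22460259  0.21      ]
```

Call:
arm_command:
  increments:
    - [[1.5,0,-0.1,0],[2,0.1,0,0],[2,0,0,0],[1.5,0,0,0],[0.4,0,0,0],[0,0,0,0],[0,0,0,0]]

```text
time: 5.18
eef_pos: [0.5523, -0.2297, 0.1583]
tcp_rot: [0.524, 0.475, -0.523, 0.476]
contact_force: [0.8, 0.1, 0.8]
opening: 0.994
```

Call:
arm_command:
  increments:
    - [[0,0,0,0],[0,0,0,0],[0,0,0,0],[0,0,0,0],[0,0,0,0],[0,0,0,0],[0,0,0,0],[0,0,0,0]]
  grip: 0.8
  grip_force: 50

```text
time: 6.18
eef_pos: [0.5508, -0.2294, 0.1579]
tcp_rot: [-0.523, -0.476, 0.524, -0.475]
contact_force: [-4.9, 1.1, 4.8]
opening: 0.167
```

```bash
python3 - <<'E'
from h import *
s,M,y=pose(); im=optics.read_camera('wrist'); cv2.imwrite('pics/w3.png',im)
print(s['time'],s['eef_pos'],y,s['opening'],s['contact_force'],s['wrist_torque'])
E
```

```text
6.175 [ 0.55082397 -0.22940758  0.15787545] -0.09515800093445384 0.1667191643947312 [-4.93875662  1.0573746   4.75937208] [0.05322243 0.83919559 0.09068678]
```

View pics/w3.png

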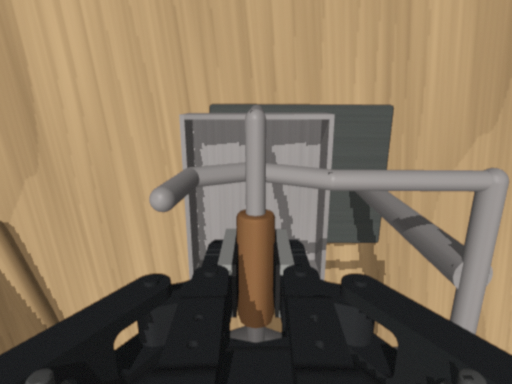

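The grasp is good: opening 0.167 on the sleeve, which lies centred between the pads. Now lift 55 mm.

Call:
arm_command:
  increments:
    - [[-0.3,0,0,0],[-0.7,0,0,0],[-1,0,0,0],[-1,0,0,0],[-1,0,0,0],[-0.9,0,0,0],[-0.6,0,0,0],[0,0,0,0],[0,0,0,0]]

```text
time: 7.35
eef_pos: [0.5514, -0.2292, 0.2119]
tcp_rot: [-0.523, -0.476, 0.523, -0.475]
contact_force: [-0.1, -0.0, -1.8]
opening: 0.168
```

```bash
python3 - <<'E'
from h import *
s,M,y=pose(); im=optics.read_camera('wrist'); cv2.imwrite('pics/w4.png',np.vstack([im]))
print(s['time'],s['eef_pos'],y,s['opening'],s['contact_force'],s['wrist_torque'])
im=optics.read_camera('scene'); cv2.imwrite('pics/s4.png',cv2.resize(im[130:260,180:310],None,fx=4.5,fy=4.5,interpolation=cv2.INTER_CUBIC))
E
```

```text
7.35 [ 0.55143971 -0.22917736  0.21186087] -0.09601584367902014 0.16771619046625746 [-0.06925173 -0.01166351 -1.84669027] [0.00389953 0.02678754 0.01529234]
```

View pics/w4.png

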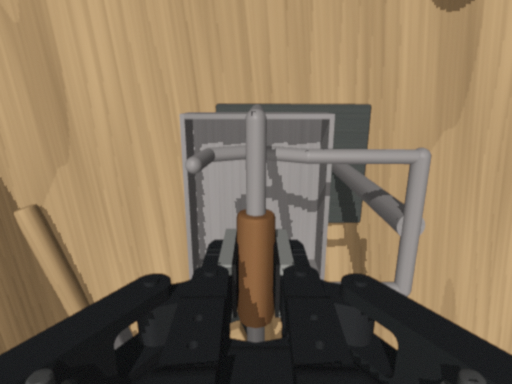

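View pics/s4.png

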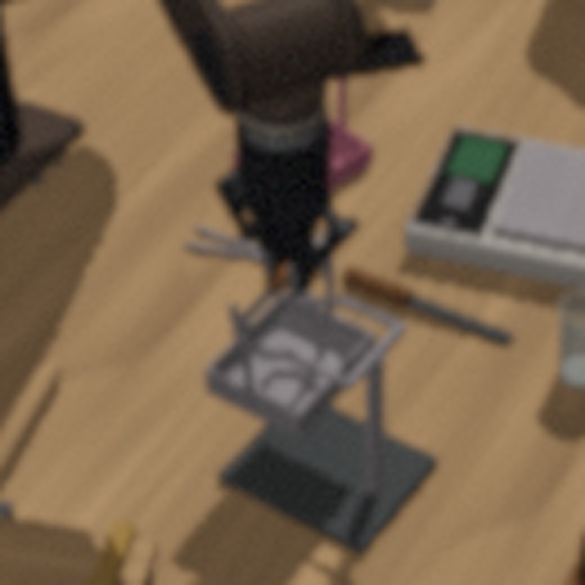

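The basket hangs freely (1.8 N, level), with the bar raised 54 mm. Draw it out 12 cm along -x, then raise it.

Call:
arm_command:
  increments:
    - [[0,-0.4,0,0],[0,-0.9,0,0],[0,-1.3,0,0],[0,-1.5,0,0],[0,-1.6,0,0],[0,-1.7,0,0],[0,-1.6,0,0],[0,-1.4,0,0],[0,-1.0,0,0],[0,-0.6,0,0],[0,0,0,0],[-0.8,0,0,0],[-1.5,0,0,0],[-2,0,0,0],[-2,0,0,0],[-2,0,0,0],[-1.5,0,0,0],[-0.8,0,0,0],[0,0,0,0],[0,0,0,0]]

```text
time: 9.95
eef_pos: [0.4319, -0.2176, 0.3174]
tcp_rot: [-0.523, -0.476, 0.524, -0.475]
contact_force: [0.1, -0.4, -2.1]
opening: 0.17
```

```bash
python3 - <<'E'
from h import *
s,M,y=pose(); im=optics.read_camera('wrist'); cv2.imwrite('pics/w5.png',np.vstack([im]))
print(s['time'],s['eef_pos'],y,s['qpos'],s['opening'],s['contact_force'],s['wrist_torque'])
print(M.T@(np.array([.658,.184,s['eef_pos'][2]])-s['eef_pos'])*100)
E
```

```text
9.95 [ 0.43194299 -0.21758741  0.31739456] -0.09600520868637598 [-6.76789995e-01 -2.02884366e-01  1.92651916e+00 -2.08744603e-05
  1.41962976e+00 -5.80780992e-01] 0.16986237322053935 [ 0.10604304 -0.39167583 -2.10023366] [0.03831007 0.03179411 0.00651619]
[ 1.16479179e-02  1.86520561e+01 -4.21407512e+01]
```

View pics/w5.png

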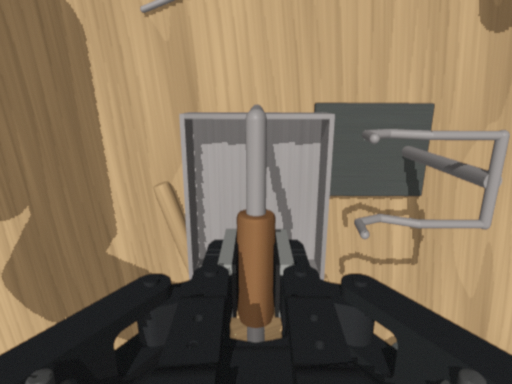

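Call:
arm_command:
  increments:
    - [[0,0.3,-0.6,0],[0,0.6,-1.3,0],[0,0.8,-1.9,0],[0,1.0,-2.3,0],[0,1.1,-2.5,0],[0,1.1,-2.5,0],[0,1.1,-2.5,0],[0,1.1,-2.5,0],[0,1.1,-2.4,0],[0,0.9,-2.1,0],[0,0.8,-1.9,0],[0,0.6,-1.3,0],[0,0.4,-0.8,0],[0,0.1,-0.4,0],[0,0,0,-0.08],[0,0,0,-0.1],[0,0,0,-0.08],[0,0,0,0],[0,0,0,0]]

```text
time: 12.38
eef_pos: [0.5656, 0.0202, 0.3184]
tcp_rot: [0.458, 0.539, -0.458, 0.539]
contact_force: [0.5, -0.4, -1.4]
opening: 0.169
```

```bash
python3 - <<'E'
from h import *
s,M,y=pose(); im=optics.read_camera('wrist'); cv2.imwrite('pics/w6.png',np.vstack([im]))
print(s['time'],s['eef_pos'],y,s['qpos'],s['opening'],s['contact_force'],s['wrist_torque'])
print(optics.place_of('wrist','pan')[:2])
print(optics.place_of('wrist','tare_key_top')[:2])
E
```

```text
12.375 [0.56563208 0.0201811  0.3183783 ] 0.16227944847314218 [-1.43522821e-01 -9.41233242e-03  1.74743134e+00 -9.64367484e-05
  1.40351694e+00 -3.05786214e-01] 0.16862518893488967 [ 0.49631142 -0.35176191 -1.37283153] [0.02071412 0.0213657  0.01351558]
[{'at': [27.2, 362.4], 'conf': 0.91}, {'at': [191.6, 256.3], 'conf': 0.63}]
[{'at': [57.8, 251.2], 'conf': 0.55}]
```

View pics/w6.png

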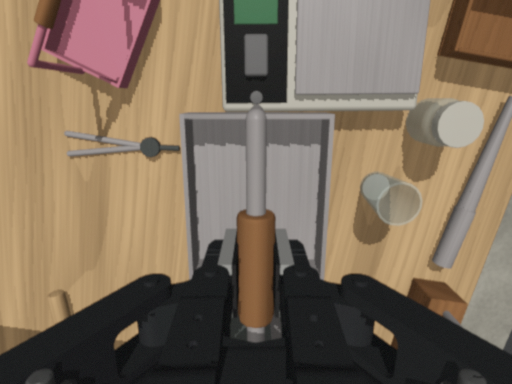

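The wrist view shows the tare key at (54.5, 256), the power key at (98, 257), and the near pan edge at row 95 between columns 297 and 419.

```bash
python3 - <<'E'
from h import *
s,M,y=pose(); w=model('wrist',s)
# tool pose barely changes; use pose at 12.375
k=px2w(w,54.5,256,.049);p=px2w(w,98,257,.045);a=px2w(w,95,297.5,.05);b=px2w(w,94,419.5,.05)
c=px2w(w,106,224.5,.038);e=px2w(w,105,415,.038)
print('tare',k,'power',p,np.linalg.norm((k-p)[:2]),'yaw',np.arctan2(-(k-p)[0],(k-p)[1]))
d=b-a;yw=np.arctan2(d[1],d[0]);print('edge',np.linalg.norm(d),yw)
d=e-c;print('case',np.linalg.norm(d),np.arctan2(d[1],d[0]))
for yaw in(.162,.17):
    r=R.from_euler('z',yaw).as_matrix()
    print('pan from tare',k+r@[.122,.03,.001],'power',p+r@[.122,.078,0],'edge',(a+b)/2+r@[0,.075,0],'case',(c+e)/2+r@[.0425,.095,0])
print('net',px2w(w,27.2,362.4,.05))
t=model('top')
for q in([.657,.183,.05],[.664,.189,.05]):print(w2px(t,[q]))
E
```

```text
tare [0.54923172 0.13836496 0.049     ] power [0.5584462  0.09004597 0.045     ] 0.04918975891322 yaw 0.18843846046762186
edge 0.14739133713914782 0.170761504939284
case 0.2390142313868487 0.16795638456432077
pan from tare [0.66479556 0.18764983 0.05      ] power [0.66626801 0.18670235 0.045     ] edge [0.66669674 0.1879684  0.05      ] case [0.66425372 0.19448869 0.038     ]
pan from tare [0.66439759 0.18857275 0.05      ] power [0.66549132 0.18756182 0.045     ] edge [0.66610499 0.18786926 0.05      ] case [0.66344799 0.19469844 0.038     ]
net [0.66497424 0.18681165 0.05      ]
[[166.90845768 159.26899409]]
[[165.01959823 157.65303974]]
```

Call:
arm_command:
  increments:
    - [[0,0.4,-0.5,0],[0,0.9,-1.0,0],[0,1.2,-1.4,0],[0,1.5,-1.7,0],[0,1.7,-2.0,0],[0,1.7,-2.1,0],[0,1.6,-2.0,0],[0,1.4,-1.7,0],[0,1.1,-1.3,0],[0,0.7,-0.9,0],[0,0.3,-0.4,0],[0,0,0,-0.008],[0,0,0,0],[0.8,0,0,0],[1.5,0,0,0],[2,0,0,0],[2,0,0,0],[1.8,0,0,0],[1.0,0,0,0],[0,0,0,0]]

```text
time: 15.02
eef_pos: [0.664, 0.1889, 0.2259]
tcp_rot: [0.455, 0.542, -0.456, 0.541]
contact_force: [-0.8, 0.3, -1.5]
opening: 0.168
```

Call:
arm_command:
  increments:
    - [[0,0,0,0],[0,0,0,0]]

```text
time: 15.28
eef_pos: [0.6651, 0.189, 0.2287]
tcp_rot: [0.456, 0.541, -0.455, 0.542]
contact_force: [-0.1, -0.8, -1.2]
opening: 0.166
```

```bash
python3 - <<'E'
from h import *
s,M,y=pose(); im=optics.read_camera('wrist'); cv2.imwrite('pics/w7.png',np.vstack([im]))
print(s['time'],s['eef_pos'],y,s['opening'],s['contact_force'],s['wrist_torque'])
im=optics.read_camera('scene'); cv2.imwrite('pics/s7.png',cv2.resize(im[100:220,250:370],None,fx=4.5,fy=4.5,interpolation=cv2.INTER_CUBIC))
print(M.T@(np.array([.665,.188,.1529])-s['eef_pos'])*100)
E
```

```text
15.275 [0.66512542 0.18897522 0.22868949] 0.17199425571474825 0.1664044071748938 [-0.10292288 -0.7935803  -1.16508843] [0.02050593 0.01910672 0.03033161]
[ 7.57887146 -0.04604798  0.09340618]
```

View pics/w7.png

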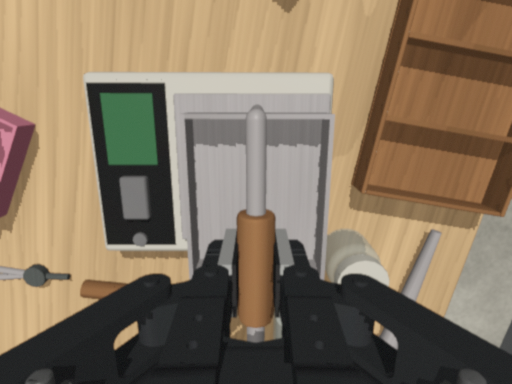

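View pics/s7.png

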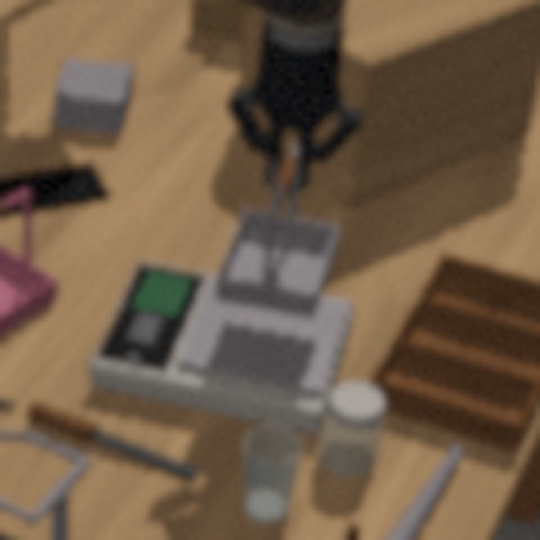

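The wrist view shows the tare key at (198, 135), the power key at (239, 140), and the pan's far edge running from (94, 175) to (93, 331).

```bash
python3 - <<'E'
from h import *
s,M,y=pose(); w=model('wrist',s)
k=px2w(w,197.5,135,.049);p=px2w(w,239,140,.045);a=px2w(w,94,175,.05);b=px2w(w,93,331,.05)
r=R.from_euler('z',.17).as_matrix()
print(k,p,a,b)
print('pan from tare',k+r@[.122,.03,.001],'power',p+r@[.122,.078,0],'edge',(a+b)/2+r@[0,-.075,0])
E
```

```text
[0.54999703 0.13976301 0.049     ] [0.55743577 0.092162   0.045     ] [0.58003994 0.24882207 0.05      ] [0.72483021 0.27484796 0.05      ]
pan from tare [0.6651629 0.1899708 0.05     ] power [0.66448089 0.18967786 0.045     ] edge [0.66512375 0.18791616 0.05      ]
```

Call:
arm_command:
  increments:
    - [[0.7,0,0,0],[1.2,0,0,0],[1.5,0,0,0],[1.5,0,0,0],[1.2,0,0,0],[0.7,0,0,0],[0.2,0,0,0],[0,0,0,0],[0,0,0,0],[0,0,0,0]]

```text
time: 16.62
eef_pos: [0.6648, 0.1889, 0.158]
tcp_rot: [0.455, 0.541, -0.455, 0.541]
contact_force: [0.4, 0.9, -1.4]
opening: 0.167
```

```bash
python3 - <<'E'
from h import *
s,M,y=pose(); im=optics.read_camera('scene'); cv2.imwrite('pics/s8.png',cv2.resize(im[100:220,250:370],None,fx=4.5,fy=4.5,interpolation=cv2.INTER_CUBIC))
print(s['time'],s['eef_pos'],y,s['contact_force'])
E
```

```text
16.625 [0.66482371 0.18891782 0.15798523] 0.17197448885862912 [ 0.41410246  0.89737773 -1.40489582]
```

View pics/s8.png

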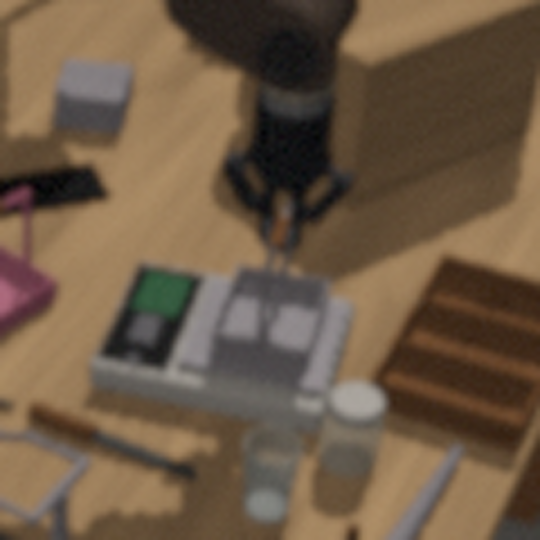

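The basket is just above the pan, about 5 mm, and centred. Lower it in 1 mm steps, watching the force.

Call:
arm_command:
  increments:
    - [[0.1,0,0,0],[0.1,0,0,0],[0.1,0,0,0],[0.1,0,0,0],[0,0,0,0],[0,0,0,0]]

```text
time: 17.42
eef_pos: [0.6645, 0.1889, 0.1533]
tcp_rot: [0.455, 0.541, -0.455, 0.541]
contact_force: [-0.4, -0.1, -1.3]
opening: 0.166
```

Call:
arm_command:
  increments:
    - [[0.1,0,0,0],[0,0,0,0],[0,0,0,0]]

```text
time: 17.8
eef_pos: [0.665, 0.1889, 0.153]
tcp_rot: [0.456, 0.541, -0.455, 0.541]
contact_force: [0.7, 0.4, 0.5]
opening: 0.167
```

Call:
arm_command:
  increments:
    - [[0.1,0,0,0],[0,0,0,0],[0,0,0,0]]

```text
time: 18.18
eef_pos: [0.6654, 0.189, 0.1528]
tcp_rot: [0.456, 0.541, -0.455, 0.542]
contact_force: [0.8, -0.5, 5.2]
opening: 0.166
```

In contact, at about 5 N. Ease off and release.

Call:
arm_command:
  increments:
    - [[-0.05,0,0,0],[0,0,0,0]]

```text
time: 18.42
eef_pos: [0.6653, 0.189, 0.1528]
tcp_rot: [0.456, 0.541, -0.455, 0.542]
contact_force: [2.1, 0.5, 4.6]
opening: 0.17
```

Call:
arm_command:
  increments:
    - [[0,0,0,0],[0,0,0,0],[0,0,0,0],[0,0,0,0],[0,0,0,0],[0,0,0,0]]
  grip: 6

```text
time: 19.18
eef_pos: [0.6645, 0.1889, 0.1519]
tcp_rot: [0.455, 0.541, -0.455, 0.541]
contact_force: [1.0, -0.4, 0.4]
opening: 0.701
```

```bash
python3 - <<'E'
from h import *
s,M,y=pose(); im=optics.read_camera('wrist'); cv2.imwrite('pics/w9.png',im)
print(s['time'],s['eef_pos'],y,s['opening'],s['contact_force'])
E
```

```text
19.175 [0.66453421 0.18889547 0.15185382] 0.17202572113467296 0.7010759137336525 [ 0.95771112 -0.3507343   0.37633121]
```

View pics/w9.png

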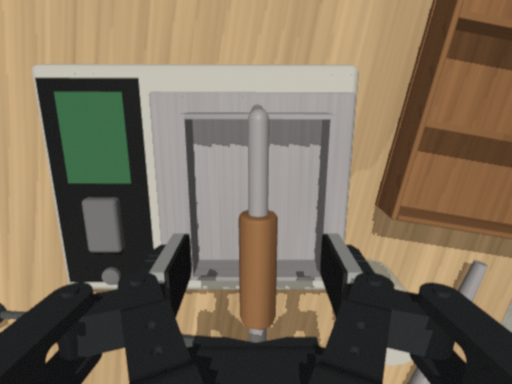

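Released. The basket sits level and centred on the pan. Rise, shut the fingers and move above the tare key.

Call:
arm_command:
  increments:
    - [[-0.5,0,0,0],[-1.5,0,0,0],[-2,0,0,0],[-2.5,0,0,0],[-2.5,0,0,0],[-2,0,0,0],[-0.8,0,0,0],[0,0,0,0]]

```text
time: 20.23
eef_pos: [0.6647, 0.1889, 0.2705]
tcp_rot: [0.455, 0.541, -0.455, 0.541]
contact_force: [0.9, 0.1, -0.8]
opening: 0.699
```

Call:
arm_command:
  increments:
    - [[0,-0.6,0.14,0],[0,-1.2,0.3,0],[0,-1.8,0.44,0],[0,-2.2,0.52,0],[0,-2.2,0.52,0],[0,-1.9,0.44,0],[0,-1.3,0.34,0],[0,-0.8,0.2,0],[0,-0.2,0.02,0],[0,0,0,0],[0,0,0,0]]
  grip: 0

```text
time: 21.6
eef_pos: [0.5496, 0.1394, 0.2698]
tcp_rot: [0.455, 0.541, -0.455, 0.541]
contact_force: [0.7, 0.4, -0.3]
opening: -0.002
```

```bash
python3 - <<'E'
from h import *
s,M,y=pose(); im=optics.read_camera('wrist'); cv2.imwrite('pics/w10.png',im)
print(s['time'],s['eef_pos'],y,s['opening'],s['contact_force'])
w=model('wrist',s); print(w2px(w,[[.5495,.1395,.049]]), w2px(w,[s['eef_pos']]))
E
```

```text
21.6 [0.54964254 0.13935408 0.26977097] 0.17212053525457355 -0.001920414026751336 [ 0.67812914  0.44681682 -0.29625994]
[[162.1327365  253.35582536]] [[249.54485176 250.98264631]]
```

View pics/w10.png

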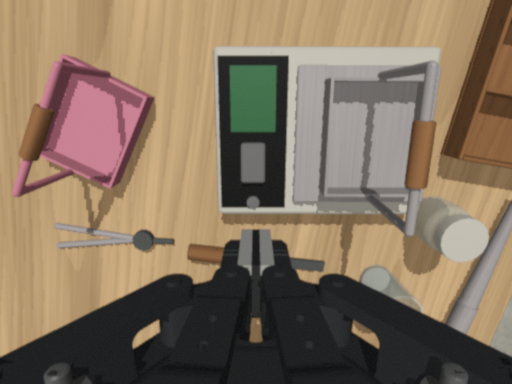

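The tare key is at (163, 253), as predicted, and the fingers line up with it. Descend to about 12 mm above it.

Call:
arm_command:
  increments:
    - [[1,0,0,0],[2,0,0,0],[2.5,0,0,0],[3,0,0,0],[3,0,0,0],[3,0,0,0],[2.5,0,0,0],[1.8,0,0,0],[1,0,0,0],[0.4,0,0,0],[0.2,0,0,0],[0,0,0,0],[0,0,0,0]]

```text
time: 23.28
eef_pos: [0.5498, 0.1393, 0.0666]
tcp_rot: [0.456, 0.541, -0.455, 0.541]
contact_force: [0.5, -0.3, 0.1]
opening: 0.005
```

```bash
python3 - <<'E'
from h import *
s,M,y=pose(); im=optics.read_camera('wrist'); cv2.imwrite('pics/w11.png',im)
print(s['time'],s['eef_pos'],y,s['opening'],s['contact_force'])
E
```

```text
23.275 [0.54983063 0.13927953 0.06656562] 0.17193776017030152 0.004703766206710898 [ 0.45942046 -0.32548047  0.13897509]
```

View pics/w11.png

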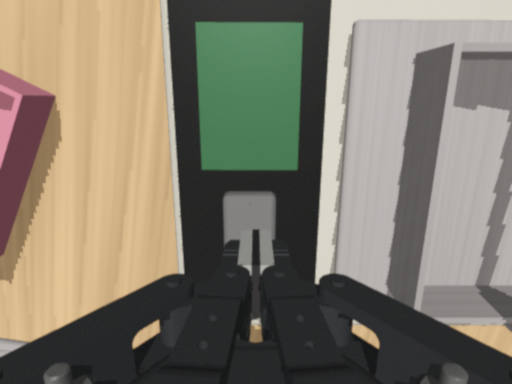

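```bash
python3 - <<'E'
from h import *
s,M,y=pose(); w=model('wrist',s)
p=px2w(w,192,249.5,.049); print(p, (M.T@(p-s['eef_pos']))*1000)
E
```

```text
[0.54480971 0.16243669 0.049     ] [ 17.45135826  -0.88214349 -23.64087639]
```

Call:
arm_command:
  increments:
    - [[0.3,0,0,0],[0.3,0,0,0],[0.3,0,0,0],[0.2,0,0,0],[0.2,0,0,0],[0,0,0,0],[0,0,0,0],[0,0,0,0]]

```text
time: 24.32
eef_pos: [0.5494, 0.1392, 0.053]
tcp_rot: [0.455, 0.541, -0.455, 0.541]
contact_force: [0.1, -0.0, 0.2]
opening: 0.0
```

Centred over the key to within 1 mm. Now approach and press in small steps.

Call:
arm_command:
  increments:
    - [[0.1,0,0,0],[0.1,0,0,0],[0,0,0,0],[0,0,0,0]]

```text
time: 24.82
eef_pos: [0.5493, 0.1392, 0.0508]
tcp_rot: [0.455, 0.541, -0.455, 0.541]
contact_force: [0.6, 0.1, -1.4]
opening: -0.002
```

Call:
arm_command:
  increments:
    - [[0.1,0,0,0],[0,0,0,0],[0,0,0,0]]

```text
time: 25.2
eef_pos: [0.5493, 0.1392, 0.0498]
tcp_rot: [0.455, 0.541, -0.455, 0.541]
contact_force: [0.8, 0.6, -0.1]
opening: 0.003
```

Call:
arm_command:
  increments:
    - [[0.1,0,0,0],[0,0,0,0],[0,0,0,0]]

```text
time: 25.58
eef_pos: [0.5495, 0.1393, 0.049]
tcp_rot: [0.455, 0.541, -0.455, 0.541]
contact_force: [-0.4, 0.7, -0.3]
opening: -0.002
```

Call:
arm_command:
  increments:
    - [[0.1,0,0,0],[0,0,0,0],[0,0,0,0]]

```text
time: 25.95
eef_pos: [0.5495, 0.1392, 0.0481]
tcp_rot: [0.455, 0.541, -0.455, 0.541]
contact_force: [-0.1, -0.2, 4.5]
opening: -0.001
```

Call:
arm_command:
  increments:
    - [[0.1,0,0,0],[0,0,0,0],[0,0,0,0]]

```text
time: 26.32
eef_pos: [0.5495, 0.1393, 0.0471]
tcp_rot: [0.455, 0.541, -0.455, 0.541]
contact_force: [-1.2, 0.5, 5.5]
opening: 0.001
```

Call:
arm_command:
  increments:
    - [[0.1,0,0,0],[0,0,0,0],[0,0,0,0]]

```text
time: 26.7
eef_pos: [0.5496, 0.1393, 0.0459]
tcp_rot: [0.455, 0.541, -0.455, 0.541]
contact_force: [-0.5, -0.2, 4.3]
opening: 0.0
```

Call:
arm_command:
  increments:
    - [[0.07,0,0,0],[0,0,0,0],[0,0,0,0]]

```text
time: 27.08
eef_pos: [0.5495, 0.1393, 0.045]
tcp_rot: [0.455, 0.541, -0.455, 0.541]
contact_force: [1.2, -0.5, 3.2]
opening: -0.002
```

```bash
python3 - <<'E'
from h import *
for i in range(6):
    s=sensors.get_state(); print(s['eef_pos'][2].round(5),s['contact_force'][2].round(2)); im=optics.read_camera('wrist')
cv2.imwrite('pics/w12.png',im)
E
```

```text
0.04501 3.25
0.04502 3.3
0.04502 2.64
0.04506 2.24
0.04506 2.37
0.0451 2.69
```

View pics/w12.png

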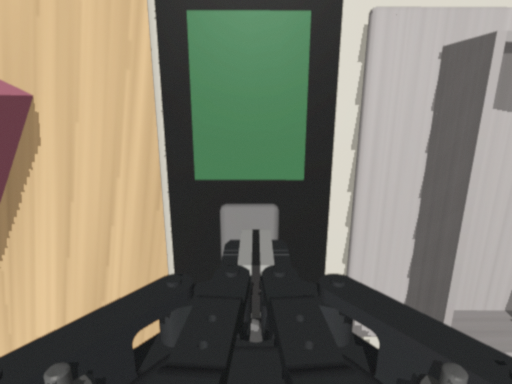

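The force averages 2.75 N, the click's valley at about 4.2 mm, so the key has registered. Release and rise straight up.

Call:
arm_command:
  increments:
    - [[-0.3,0,0,0],[-0.5,0,0,0],[-1,0,0,0],[-2,0,0,0],[-2.5,0,0,0],[-3,0,0,0],[-3,0,0,0],[-3,0,0,0],[-3,0,0,0],[-2,0,0,0],[-1,0,0,0],[0,0,0,0],[0,0,0,0]]

```text
time: 29.0
eef_pos: [0.5486, 0.1392, 0.2566]
tcp_rot: [0.455, 0.542, -0.456, 0.54]
contact_force: [0.2, -0.6, -0.9]
opening: 0.003
```

```bash
python3 - <<'E'
from h import *
s,M,y=pose(); im=optics.read_camera('wrist'); cv2.imwrite('pics/w13.png',im)
print(s['time'],s['eef_pos'],s['contact_force'])
w=model('wrist',s); print('pan c',w2px(w,[[.665,.189,.05]]))
im=optics.read_camera('scene'); cv2.imwrite('pics/s13.png',cv2.resize(im[100:270,180:370],None,fx=4.1,fy=3.5,interpolation=cv2.INTER_CUBIC))
E
```

```text
29.0 [0.54863846 0.13916238 0.25661645] [ 0.17922651 -0.60851791 -0.93449096]
pan c [[137.77895529 369.73552525]]
```

View pics/w13.png

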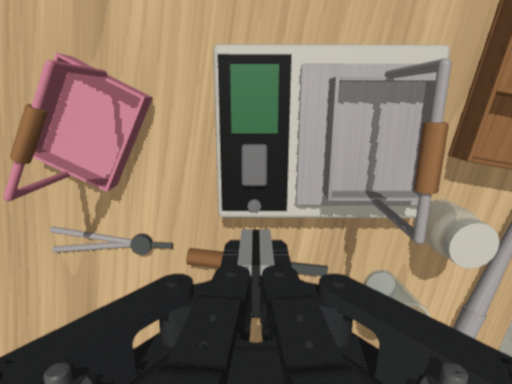

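View pics/s13.png

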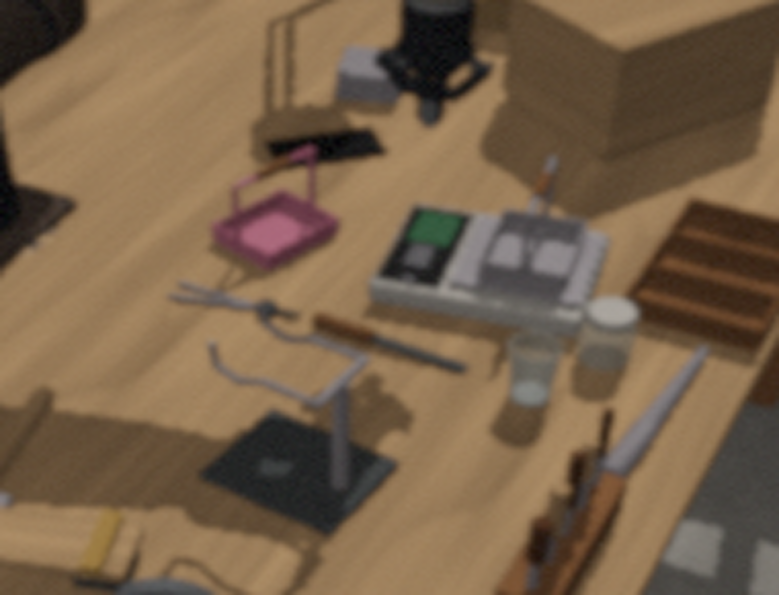

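The basket stands upright and centred on the pan. The keys are clear, the arm touches nothing and the bystanders have not moved. Handing in.

```bash
python3 -c "
from plant import ctrl
print(ctrl.sign_off())"
```

```text
the job is handed in; nothing more can be done
None
```

The basket is on the scale, the tare key has been pressed and released, and the job was handed in at about 29 s of the 64 s allowed. No verdict was reported.

- **Unhooking:** I lifted the steel basket 54 mm, drew it 12 cm clear of the prongs, then raised it and carried it across to the scale.
- **Placing:** I lowered it onto the pan with about 5 N of contact force and let go. In the last pictures it stands upright and centred on the pan.
- **Tare key:** The force rose to about 5 N, then fell to about 2.75 N at roughly 4 mm of travel, which is the click. I then released the key and raised the arm clear. The small round key was not touched.
- **Last checks:** The arm was about 20 cm above the keypad, with only sensor noise on the wrist force. The bystanders in view looked unmoved; the hammer was not fully in the last pictures.
- **Disagreement:** The top camera placed the basket and the pan about 5 mm off from where the wrist camera did. I used the wrist values, and the grasp and the key contact agreed with them.

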